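# Show a trainee the glue, where it goes, and the tape

## Task

Show the trainee the next repair by pointing straight down with the fingertips, about 3 cm above each thing, without touching anything: first at the nozzle of the white glue bottle in the row of three bottles for two seconds, then at the green circuit board at one end of the blue phone frame lying in front of them for two seconds, then at the middle of the roll of white tape. Finish there, still pointing at the tape roll. Nothing may be touched or moved, and do not lower the fingers over the other bottles, the black phone part or the white tin.

Things in the scene. Friction and masses are not known exactly. Their poses are not given: they have to be found in the camera images.
- glue_bottle: small white squeeze bottle with a long yellow nozzle, 34 mm across, 112 mm tall, standing upright and loose (it tips easily), one of a row of three bottles in the middle of the table (a like one stands far back among the clutter: not that one); origin at the centre of its underside, z up
- nozzle_tip (a point): the tip of the yellow nozzle: on the glue bottle's axis, 112 mm above the table; first place to point at
- blue_frame: blue phone housing part lying flat between the robot and the row of bottles (other blue parts lie far back: not those), 152 x 74 mm, 8 mm thick, with a green circuit board across one end (its own +x end) and a black battery field at the rest; origin at the centre of its underside, x along its length, z up; it may lie at any yaw
- board_end (a point): the middle of the green circuit board on the upper face of the blue frame: 45 mm from the frame's centre along its own +x, 8 mm above the table; second place to point at
- tape_roll: roll of white tape lying flat, 69 mm across, 19 mm high, with a brown cardboard core and an open middle; origin at the centre of its underside
- tape_top (a point): the middle of the tape roll at the height of its top face, 19 mm above the table; third and last place to point at
- brown_bottle: dark brown bottle with a black cap, 45 mm across, 98 mm tall, upright and loose; not wanted; origin at the centre of its underside
- grey_bottle: grey bottle with a yellow cap, 44 mm across, 101 mm tall, upright and loose; not wanted; origin at the centre of its underside
- black_phone: plain black phone part lying flat, 142 x 72 mm, 10 mm thick; not wanted; origin at the centre of its underside, x along its length
- white_tin: closed round white tin, 70 mm across, 28 mm high, looks much like the tape roll but has a plain closed lid; not wanted; origin at the centre of its underside
Not all that is in view belongs to the job. Leave any orange look-alike of the glue_bottle alone.

How it is judged:
By the outcome, as a careful person would: the job done as asked, in the order asked, and still so for the second after the job is handed in, with the robot touching nothing.
It also fails if it takes over 54 s, if anything falls off the work surface, if the arm or the gripper's body presses on something with over 40 N, if the wrist force passes 120 N, or if a joint passes its speed limit or range.

## Robot

A 6-joint arm with a two-finger parallel gripper is mounted at the origin on a cart in front of the work surface, level with it; the furniture and walls round the work are solid. World frame = base frame: x ahead of the robot, y to its left, z up, the work surface at z = 0. Lengths are in m, angles in rad, forces in N, time in s.
With the tool pointing down it reaches from about 0.35 to 0.975 m from the base axis. Payload 4.9 kg.
Tool frame: the origin (TCP) lies at the very end of the fingers, on their centre line; the grasp point (between the pads) lies manip.grip_point_offset behind it (manip.grip_point_offset is the distance from the TCP to the grasp point, in m); z points along the fingers, y is the line along which they close (so a half turn about z gives the same grasp; the last joint's range is limited). The gripper opens to 85 mm and grips with 20 to 120 N. Pads are 22 mm wide; open, the fingers measure 114 mm over their backs; the gripper's body (76 mm by 85 mm) begins 54 mm behind the grasp point. The pads swing forward as they close: fully open they stand 13 mm farther back than shut.
Start: joints at [-1.441, 0.053, 1.613, -0, 1.476, -0.119], TCP at [0.154, -0.606, 0.231] pointing down, gripper open.
Joint ranges: [-3.01, 3.01], [-1.01, 2.22], [0.06, 2.58], [-1.02, 4.17], [0.09, 2.62], [-3.14, 3.14]. Speed limits (rad/s): [2.57, 2.57, 3.14, 3.14, 3.14, 3.14].

## Interface

Orientations are given as a unit quaternion [w, x, y, z].
In Python, from plant import manip gives the robot as it stands.
- The arm moves only by the shell command python3 -m crank 'ROWS' [OPENING]. ROWS is JSON, a list of rows, each an object of numbers: "x", "y", "z": the shift along the tool's x, y, z in cm; "turn": the turn about the tool's z in rad. In form: [{"x": .., "y": .., "z": .., "turn": ..}, ...]. A call has 1 to 5 rows; each row shifts and turns the commanded pose from where the row before left it, along the tool's axes as they then stand; what a row does not reach is not made up. A row lasts 1/10 s, in which the tool goes at most 50 mm and 8.59 degrees, less where a joint would pass 70% of its speed; a pose out of reach is approached as far as the arm can. A call with a gripper value outside its range is refused whole. OPENING is the opening in per cent of the stroke, from 0 (shut) to 100 (fully open), set as the call begins (- or left out, the last holds). The fingers move at their own pace and stop on an object; the grip force is fixed at half the most. Time passes only in rows, so rows that do not move let the fingers close. It gives the time, the measured TCP pose, the force, the opening and the grip force at its end, in the units of the state.
- manip.state(): the state, without advancing time (a new reading comes with each control period).
- manip.grab_frame(name): name is "scene" or "top" or "wrist"; returns (picture, depth): 420x560x3 uint8, red, green, blue; 420x560 float32, m along the optical axis (not along the pixel's ray), 0 where there is no reading.
- manip.camera_model(name): a dict with "mtx" (3x3 intrinsics, pixels), "world_to_cam" (4x4, takes a point from world to camera coordinates). Camera axes: x right, y down, z forward; pixel columns grow to the right and rows downward; lengths in m; the calibration is good to about 2 mm. A picture is of the moment at which its call begins: read the wrist's pose just before it. camera_model takes no time and is no camera call; for the wrist camera it gives the pose at the moment of the call.
- manip.job_done(): hands the job in; it is judged then, once.
The state is a dict: "time": time; "joint_pos": joint angles; "joint_vel": joint speeds; "joint_efforts": joint torques, N m; "tool_pos": TCP position; "tool_rot": TCP orientation; "contact_force": force on the tool from outside, world axes, zero at the start; "ft_torque": the same for the moment, N m; "gripper_width": opening from 0.0 (shut) to 1.0 (fully open); "grasp_force": force on a finger pad.
Only numpy, scipy, OpenCV 4.12 (cv2) and the standard library are available. Lean on these libraries where they do the work, as an engineer would, in place of code of your own. Each camera call takes 0.05 s, during which the arm holds its last target. There are 200 camera calls.

## Working session

There is one attempt and no reset: what is moved stays moved. The work goes in short steps, Python scripts to look and compute and a shell command to move; the robot and the scene stay as the last step left them, time stands still between calls to the robot, and variables do not carry over. Pictures are saved under pics/ and viewed, at most 10 in all, crops included, and the job is handed in when it is done.

```bash
mkdir -p pics
python3 - <<'E'
from plant import manip
import cv2,numpy as np
for n in("scene","top"):
    p,d=manip.grab_frame(n); m=manip.camera_model(n)
    np.savez(f"{n}.npz",p=p,d=d,K=m["mtx"],T=m["world_to_cam"])
    cv2.imwrite(f"pics/{n}.png",p[:,:,::-1])
    print(n,np.round(np.linalg.inv(m["world_to_cam"]),3).tolist())
print(manip.state())
print(manip.grip_point_offset)
E
```

```text
scene [[-0.596, -0.423, 0.682, -0.138], [-0.803, 0.336, -0.493, 0.645], [-0.021, -0.841, -0.54, 0.681], [0.0, 0.0, 0.0, 1.0]]
top [[-0.005, -0.992, 0.128, 0.413], [-1.0, 0.006, 0.007, 0.114], [-0.008, -0.128, -0.992, 1.423], [0.0, 0.0, 0.0, 1.0]]
{'time': 0.1, 'joint_pos': array([-1.44095149e+00,  5.33206545e-02,  1.61417708e+00, -1.96567188e-05,
        1.47598345e+00, -1.18974961e-01]), 'joint_vel': array([-0.00085404, -0.00307427, -0.00353933, -0.00059773,  0.00029687,
        0.00128745]), 'joint_efforts': array([-6.19419043e-04, -3.94904423e+01, -3.71366429e+01, -2.42925917e-04,
        3.88341694e-03, -2.05243276e-05]), 'tool_pos': array([ 0.15384877, -0.60518203,  0.23015529]), 'tool_rot': array([-9.44196610e-04,  9.92270506e-01,  1.24090092e-01, -1.49151793e-05]), 'contact_force': array([-0.13642325, -0.80028252, -0.00394567]), 'ft_torque': array([ 0.02656747,  0.05595383, -0.01170998]), 'grasp_force': 0.0, 'gripper_width': 0.9990256628261689}
0.0187
```

View pics/scene.png

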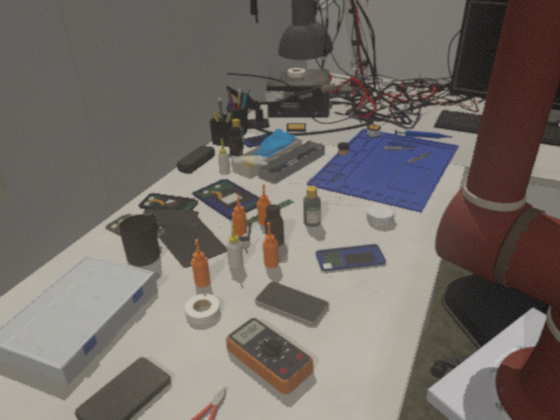

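View pics/top.png

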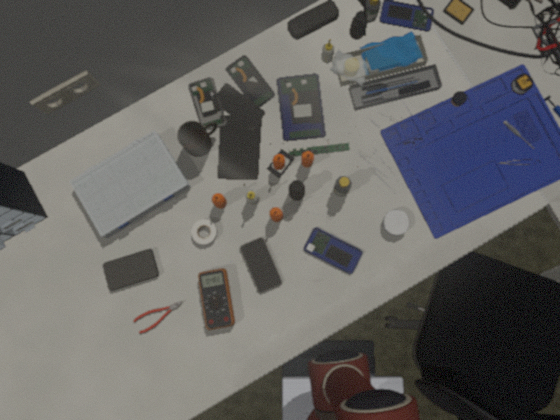

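Top view: the white glue bottle is at about (251,197), between the orange look-alikes at (219,200), (276,214), (279,160) and (307,158). A like bottle stands far back at (328,47). Brown bottle (297,190), grey bottle (343,184). The blue frame is at (333,250), with its green end at about (315,242); the far blue parts are at (301,107), (406,14) and the mat. Tape (203,233) has an open core; the tin (396,222) is closed. Black phone (260,265).

```bash
cat > h.py <<'E'
import numpy as np,cv2
def ray(K,T,u,v,z):
    C=np.linalg.inv(T); d=C[:3,:3]@np.linalg.inv(K)@[u,v,1]; o=C[:3,3]
    return o+d*(z-o[2])/d[2]
def px(K,T,P):
    c=T[:3,:3]@P+T[:3,3]; q=K@c; return q[:2]/q[2]
E
python3 - <<'E'
from h import *
t=np.load("top.npz"); s=np.load("scene.npz")
p=t["p"]; hsv=cv2.cvtColor(p,cv2.COLOR_RGB2HSV)
W=lambda u,v,z:ray(t["K"],t["T"],u,v,z)
# frame outline
b=((hsv[...,0]>105)&(hsv[...,0]<135)&(hsv[...,1]>90)).astype(np.uint8)
r=np.zeros_like(b); r[222:280,296:370]=b[222:280,296:370]
r=cv2.morphologyEx(r,cv2.MORPH_OPEN,np.ones((2,2)))
pts=np.argwhere(r)[:,::-1]
w=np.array([W(u,v,.008)[:2] for u,v in pts]).astype(np.float32)
print("frame",cv2.minAreaRect(w))
g=np.zeros_like(b); g[222:280,296:370]=((hsv[...,0]>50)&(hsv[...,0]<95)&(hsv[...,1]>60))[222:280,296:370]
gp=np.argwhere(g)[:,::-1].mean(0); print("green",g.sum(),gp,W(*gp,.008))
# yellow nozzle
y=np.zeros_like(b); y[185:208,240:262]=((hsv[...,0]>15)&(hsv[...,0]<35)&(hsv[...,1]>90))[185:208,240:262]
yp=np.argwhere(y)[:,::-1]; print("yellow",len(yp),yp.mean(0),W(*yp.mean(0),.1))
# tape: bright blob
k=np.zeros_like(b); k[215:250,186:222]=(hsv[...,2]>195)[215:250,186:222]
print("tape guess",W(203,233,.019),W(396,222,.028), "bright",k.sum())
for n,P in (("glue",W(*yp.mean(0),.1)),("green",W(*gp,.008)),("tape",W(203,233,.019))): print(n,px(s["K"],s["T"],P))
c1=cv2.resize(p[150:285,180:380],None,fx=4,fy=4,interpolation=2)[:,:,::-1]
cv2.imwrite("pics/crop1.png",c1)
cv2.imwrite("pics/crop2.png",cv2.resize(s["p"][180:330,170:400],None,fx=3.4,fy=3.4,interpolation=2)[:,:,::-1])
E
```

```text
frame ((0.4839048385620117, 0.01734595000743866), (0.13427643477916718, 0.05645310878753662), 65.4438247680664)
green 0 [nan nan] [nan nan nan]
yellow 44 [250.63636364 194.95454545] [0.62747392 0.23449896 0.1       ]
tape guess [0.53679953 0.37086614 0.019     ] [ 0.56261814 -0.15201411  0.028     ] bright 0
glue [234.56773089 228.11217395]
green [nan nan]
tape [202.71500936 306.09179358]<stdin>:13: RuntimeWarning: Mean of empty slice.
  ret = um.true_divide(
```

View pics/crop1.png

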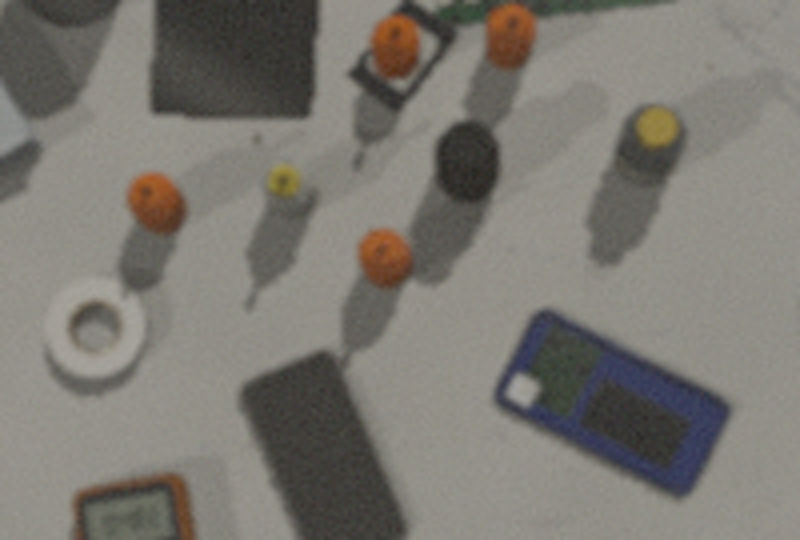

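View pics/crop2.png

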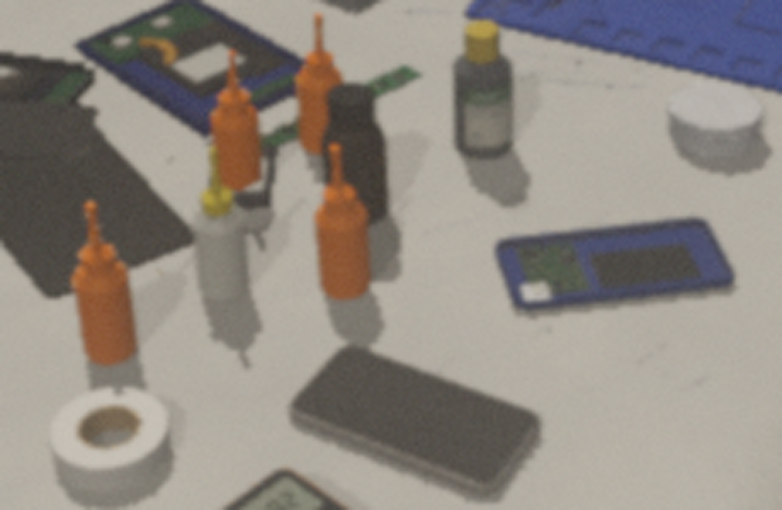

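Crop 1 confirms the choice: the white bottle has its yellow nozzle at crop (285,180). The frame corners are (545,310), (730,408), (685,497), (497,400), with the green board at the upper-left end. The tape has an open brown core at (95,328). In crop 2 the nozzle tip is at (213,148).

```bash
cat >> h.py <<'E'
from scipy.spatial.transform import Rotation as R
def delta(goal,st):
    q=st["tool_rot"]; r=R.from_quat([q[1],q[2],q[3],q[0]])
    return np.round(100*r.inv().apply(np.array(goal)-st["tool_pos"]),2)
E
python3 - <<'E'
from h import *
from plant import manip
t=np.load("top.npz"); s=np.load("scene.npz")
W=lambda u,v,z:ray(t["K"],t["T"],180+u/4,150+v/4,z)
S=lambda u,v,z:ray(s["K"],s["T"],170+u/3.4,180+v/3.4,z)
print("nozzle top collar .08/.09/.112",[W(285,180,z)[:2].round(3) for z in(.08,.09,.112)],"scene tip",S(213,148,.112), "collar scene",S(216,200,.085))
c=[(545,310),(730,408),(685,497),(497,400)]
for n,f,cc in (("top",W,c),("scene",S,[(715,222),(733,285),(517,310),(498,245)])):
    w=np.array([f(*q,.008)[:2] for q in cc]); print(n,w.mean(0),np.linalg.norm(w-np.roll(w,1,0),axis=1))
    o=w.mean(0); e=((w[0]+w[3])/2 if n=="top" else (w[2]+w[3])/2)-o; e/=np.linalg.norm(e); print(" board",o+.045*e,np.arctan2(e[1],e[0]))
print("tape",W(95,328,.019),S(110,427,.019))
for n,q in (("orangeL",(155,203)),("orangeM",(385,257)),("grey",(658,128)),("brown",(468,155))): print(n,W(*q,.09)[:2])
print("delta nozzle z.24",delta([.623,.235,.24],manip.state()))
E
```

```text
nozzle top collar .08/.09/.112 [array([0.631, 0.235]), array([0.629, 0.234]), array([0.625, 0.232])] scene tip [0.62929962 0.23706981 0.112     ] collar scene [0.61344932 0.2470269  0.085     ]
top [0.4868371  0.01641723] [0.06980779 0.14214995 0.06779172 0.14288691]
 board [0.50798331 0.05613924] 1.0816009305305836
scene [0.48015108 0.02350365] [0.15258058 0.06971374 0.14440795 0.07017403]
 board [0.50131441 0.06321654] 1.0811699534691697
tape [0.53951358 0.36887115 0.019     ] [0.53852358 0.3707527  0.019     ]
orangeL [0.61439125 0.3182962 ]
orangeM [0.57806872 0.16878115]
grey [ 0.66166781 -0.00931867]
brown [0.64465715 0.11464143]
delta nozzle z.24 [ 66.16 -69.88  -0.84]
```

```bash
R1='x'; python3 -m crank '[{"x":3,"y":-3.2,"z":-0.2},{"x":3,"y":-3.2,"z":-0.2},{"x":3,"y":-3.2},{"x":3,"y":-3.2},{"x":3,"y":-3.2}]' 0
```

```text
schema error: expected keys x, y, z, turn
```

```bash
python3 -m crank '[{"x":3,"y":-3.2,"z":-0.2,"turn":0},{"x":3,"y":-3.2,"z":-0.2,"turn":0},{"x":3,"y":-3.2,"z":0,"turn":0},{"x":3,"y":-3.2,"z":0,"turn":0},{"x":3,"y":-3.2,"z":0,"turn":0}]' 0
```

```text
time: 0.6
tool_pos: [0.2603, -0.4119, 0.2347]
tool_rot: [-0.0, 0.992, 0.124, -0.0]
contact_force: [0.9, -0.1, -0.3]
gripper_width: 0.146
grasp_force: 0.0
```

```bash
python3 -m crank '[{"x":3,"y":-3.2,"z":0,"turn":0},{"x":3,"y":-3.2,"z":0,"turn":0},{"x":3,"y":-3.2,"z":0,"turn":0},{"x":3,"y":-3.2,"z":0,"turn":0},{"x":3,"y":-3.2,"z":0,"turn":0}]'
python3 -m crank '[{"x":3,"y":-3.2,"z":0,"turn":0},{"x":3,"y":-3.2,"z":0,"turn":0},{"x":3,"y":-3.2,"z":0,"turn":0},{"x":3,"y":-3.2,"z":0,"turn":0},{"x":3,"y":-3.2,"z":0,"turn":0}]'
python3 -m crank '[{"x":3,"y":-3.2,"z":0,"turn":0},{"x":3,"y":-3.2,"z":0,"turn":0},{"x":2,"y":-2,"z":0,"turn":0},{"x":0,"y":0,"z":0,"turn":0},{"x":0,"y":0,"z":0,"turn":0}]'
python3 - <<'E'
from h import *
from plant import manip
st=manip.state();m=manip.camera_model("wrist");p,d=manip.grab_frame("wrist")
np.savez("w1.npz",p=p,d=d,K=m["mtx"],T=m["world_to_cam"])
cv2.imwrite("pics/w1.png",p[:,:,::-1])
K,T=m["mtx"],m["world_to_cam"]
print(np.linalg.inv(T)[:3,3],np.linalg.norm(st["tool_pos"][:2]))
for n,P in (("noz",[.628,.235,.112]),("board",[.507,.058,.008]),("tape",[.539,.370,.019])): print(n,px(K,T,np.array(P)),delta(P,st))
E
```

```text
time: 1.1
tool_pos: [0.3662, -0.2199, 0.2349]
tool_rot: [-0.0, 0.992, 0.124, 0.0]
contact_force: [0.5, 0.2, -0.2]
gripper_width: -0.003
grasp_force: 0.0
time: 1.6
tool_pos: [0.4722, -0.0278, 0.235]
tool_rot: [0.0, 0.992, 0.124, -0.0]
contact_force: [1.0, -0.1, 0.6]
gripper_width: 0.004
grasp_force: 0.0
time: 2.1
tool_pos: [0.5283, 0.0716, 0.2346]
tool_rot: [0.0, 0.992, 0.125, -0.001]
contact_force: [-0.4, -0.6, -0.5]
gripper_width: 0.003
grasp_force: 0.0
[0.60145167 0.09065315 0.37538699] 0.5331272428889806
noz [95.35592305 16.9366348 ] [ 13.72 -13.37  12.24]
board [289.78759418 197.57837809] [-2.36  0.79 22.66]
tape [ 4.72178661 98.54702565] [  8.46 -28.65  21.54]
```

View pics/w1.png

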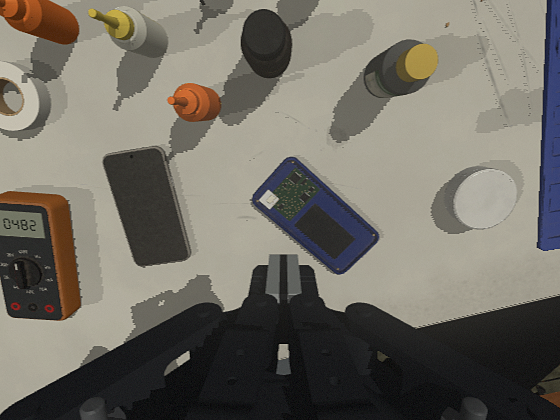

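The wrist view shows the nozzle tip at about (91,13), the board middle at about (289,194) and the tape core at about (10,97). All three match the predictions to a few pixels.

Run:
```python
from h import *
from plant import manip
w=np.load("w1.npz");K,T=w["K"],w["T"];st=manip.state()
n=ray(K,T,91,13,.112);b=ray(K,T,289,194,.008)
print(n,b,ray(K,T,10,97,.019))
hsv=cv2.cvtColor(w["p"],cv2.COLOR_RGB2HSV)
m=((hsv[...,0]>105)&(hsv[...,0]<135)&(hsv[...,1]>100)).astype(np.uint8); m[:,400:]=0; m[:150]=0; m[280:]=0
cs,_=cv2.findContours(m,0,1); c=max(cs,key=cv2.contourArea)[:,0]
q=np.array([ray(K,T,*u,.008)[:2] for u in c],np.float32); r=cv2.minAreaRect(q); print(r)
print(delta([n[0],n[1],.2],st))
```

```text
[0.62972972 0.23819709 0.112     ] [0.51091635 0.05997242 0.008     ] [0.5419013  0.36475666 0.019     ]
((0.48481085896492004, 0.011930398643016815), (0.11669629067182541, 0.06203252077102661), 62.56353759765625)
[ 13.96 -13.71   3.46]
```

```bash
python3 -m crank '[{"x":3,"y":-3,"z":0,"turn":0},{"x":3,"y":-3,"z":0,"turn":0},{"x":3,"y":-3,"z":0,"turn":0},{"x":3,"y":-3,"z":0,"turn":0},{"x":1.8,"y":-1.5,"z":0,"turn":0}]'
python3 -m crank '[{"x":0,"y":0,"z":1,"turn":0},{"x":0,"y":0,"z":1,"turn":0},{"x":0,"y":0,"z":1,"turn":0},{"x":0,"y":0,"z":0,"turn":0},{"x":0,"y":0,"z":0,"turn":0}]'
python3 - <<'E'
from h import *
from plant import manip
st=manip.state();m=manip.camera_model("wrist");p,d=manip.grab_frame("wrist")
np.savez("w2.npz",p=p,d=d,K=m["mtx"],T=m["world_to_cam"])
cv2.imwrite("pics/w2.png",p[:,:,::-1])
K,T=m["mtx"],m["world_to_cam"]
for n,P in (("noz",[.629,.236,.112]),("tcp",st["tool_pos"]),("tape",[.539,.370,.019])): print(n,px(K,T,np.array(P)),delta(P,st))
E
```

```text
time: 2.65
tool_pos: [0.6299, 0.237, 0.2351]
tool_rot: [-0.0, 0.992, 0.124, -0.0]
contact_force: [-0.4, -0.8, 0.4]
gripper_width: -0.0
grasp_force: 0.0
time: 3.15
tool_pos: [0.6287, 0.2352, 0.2048]
tool_rot: [0.0, 0.992, 0.123, -0.001]
contact_force: [-0.4, 0.1, 0.8]
gripper_width: -0.002
grasp_force: 0.0
noz [282.18627795 212.8043636 ] [ 0.06 -0.07  9.28]
tcp [283.41303576 273.1454674 ] [0. 0. 0.]
tape [139.94260968 234.57119525] [ -5.37 -15.27  18.58]
```

View pics/w2.png

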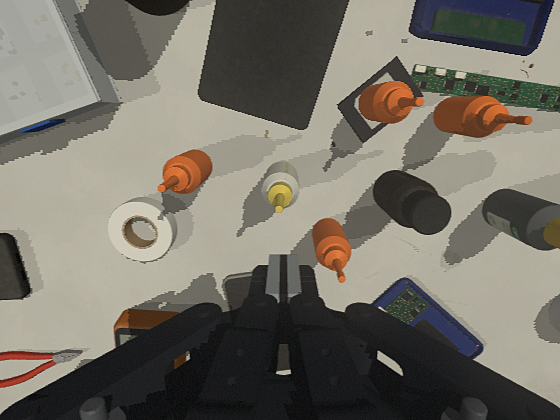

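The nozzle tip is seen at (279,209), about 2 mm from the prediction, and the tape core at (141,232), on the prediction. I'll shift 2 mm, lower to 3 cm above the tip and dwell.

```bash
python3 -m crank '[{"x":0.2,"y":-0.2,"z":1.5,"turn":0},{"x":0,"y":0,"z":1.5,"turn":0},{"x":0,"y":0,"z":1.5,"turn":0},{"x":0,"y":0,"z":1.2,"turn":0},{"x":0,"y":0,"z":0.5,"turn":0}]'
for i in 1 2 3 4 5 6; do python3 -m crank '[{"x":0,"y":0,"z":0,"turn":0},{"x":0,"y":0,"z":0,"turn":0},{"x":0,"y":0,"z":0,"turn":0},{"x":0,"y":0,"z":0,"turn":0},{"x":0,"y":0,"z":0,"turn":0}]' | head -2; done
python3 - <<'E'
from h import *
from plant import manip
st=manip.state();m=manip.camera_model("wrist");p,d=manip.grab_frame("wrist")
cv2.imwrite("pics/w3.png",p[:,:,::-1])
w=np.load("w2.npz");print("tape",ray(w["K"],w["T"],141,232,.019),"noz",ray(w["K"],w["T"],279,209,.112))
K,T=m["mtx"],m["world_to_cam"];print(px(K,T,ray(w["K"],w["T"],279,209,.112)))
for n,P in (("board",[.508,.058,.008]),("tape",[.539,.370,.019])): print(n,delta(P,st))
E
```

```text
time: 3.7
tool_pos: [0.6293, 0.2383, 0.1401]
tool_rot: [0.0, 0.992, 0.124, -0.002]
contact_force: [-0.2, 0.7, -0.1]
gripper_width: 0.0
grasp_force: 0.0
time: 4.2
tool_pos: [0.631, 0.2387, 0.144]
time: 4.7
tool_pos: [0.6306, 0.2386, 0.1433]
time: 5.2
tool_pos: [0.6307, 0.2386, 0.1433]
time: 5.7
tool_pos: [0.6307, 0.2386, 0.1433]
time: 6.2
tool_pos: [0.6307, 0.2386, 0.1433]
time: 6.7
tool_pos: [0.6307, 0.2386, 0.1433]
tape [0.54221582 0.36926469 0.019     ] noz [0.63130231 0.23903319 0.112     ]
[282.92628273 245.56282775]
board [-16.34  14.49  13.53]
tape [ -5.65 -14.99  12.43]
```

View pics/w3.png

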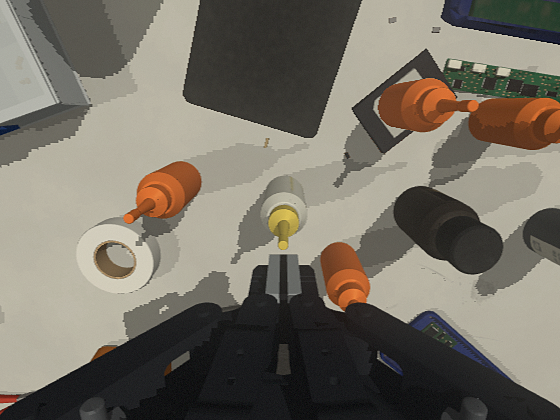

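The nozzle tip at (283,247) lines up with the fingers, and the dwell is done. I'll rise and go above the board.

```bash
python3 -m crank '[{"x":0,"y":0,"z":-2,"turn":0},{"x":0,"y":0,"z":-2.5,"turn":0},{"x":0,"y":0,"z":-2.5,"turn":0},{"x":-2.3,"y":2.1,"z":-0.5,"turn":0},{"x":-3,"y":2.7,"z":0,"turn":0}]'|head -2
python3 -m crank '[{"x":-3,"y":2.7,"z":0,"turn":0},{"x":-3,"y":2.7,"z":0,"turn":0},{"x":-3,"y":2.7,"z":0,"turn":0},{"x":-2,"y":1.6,"z":0,"turn":0},{"x":0,"y":0,"z":0,"turn":0}]'|head -2
python3 -m crank '[{"x":0,"y":0,"z":2.5,"turn":0},{"x":0,"y":0,"z":3,"turn":0},{"x":0,"y":0,"z":3,"turn":0},{"x":0,"y":0,"z":1,"turn":0},{"x":0,"y":0,"z":0,"turn":0}]'|head -2
python3 - <<'E'
from h import *
from plant import manip
manip.grab_frame("top")
st=manip.state();m=manip.camera_model("wrist");p,d=manip.grab_frame("wrist")
np.savez("w4.npz",p=p,d=d,K=m["mtx"],T=m["world_to_cam"])
cv2.imwrite("pics/w4.png",p[:,:,::-1])
K,T=m["mtx"],m["world_to_cam"];print(st["tool_pos"])
for n,P in (("board",[.509,.059,.008]),): print(n,px(K,T,np.array(P)),delta(P,st))
E
```

```text
time: 7.25
tool_pos: [0.5921, 0.1795, 0.2207]
time: 7.75
tool_pos: [0.5071, 0.0561, 0.2184]
time: 8.25
tool_pos: [0.5074, 0.0585, 0.1216]
[0.50858518 0.05837035 0.12342673]
board [282.52865429 204.35797639] [ 0.06 -0.05 11.54]
```

View pics/w4.png

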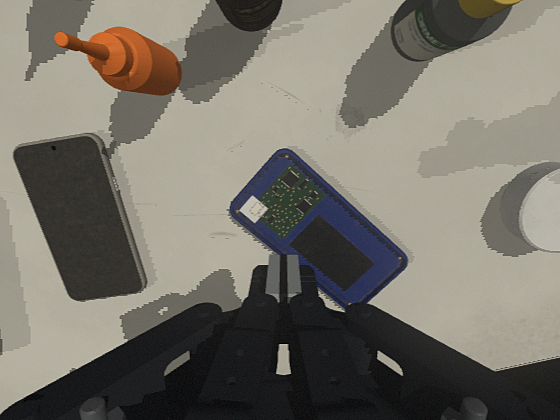

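The frame corners (286,149), (408,262), (355,308), (231,210) put the board middle at (284,201). The target projects to (283,204), so I lower with a 1 mm trim.

```bash
python3 -m crank '[{"x":0.1,"y":0,"z":2,"turn":0},{"x":0.1,"y":0,"z":2.5,"turn":0},{"x":0,"y":0,"z":2.2,"turn":0},{"x":0,"y":0,"z":1.3,"turn":0},{"x":0,"y":0,"z":0.5,"turn":0}]'|head -2
for i in 1 2 3 4 5 6; do python3 -m crank '[{"x":0,"y":0,"z":0,"turn":0},{"x":0,"y":0,"z":0,"turn":0},{"x":0,"y":0,"z":0,"turn":0},{"x":0,"y":0,"z":0,"turn":0},{"x":0,"y":0,"z":0,"turn":0}]' | head -2; done
python3 -m crank '[{"x":0,"y":0,"z":-2,"turn":0},{"x":0,"y":0,"z":-4,"turn":0},{"x":0,"y":0,"z":-4,"turn":0},{"x":0,"y":0,"z":-4,"turn":0},{"x":0,"y":0,"z":-4,"turn":0}]'|head -2
python3 - <<'E'
from h import *
from plant import manip
print(delta([.540,.369,.22],manip.state()))
E
```

```text
time: 8.85
tool_pos: [0.5106, 0.0586, 0.0383]
time: 9.35
tool_pos: [0.5107, 0.0585, 0.0389]
time: 9.85
tool_pos: [0.5103, 0.0585, 0.0383]
time: 10.35
tool_pos: [0.5103, 0.0585, 0.0383]
time: 10.85
tool_pos: [0.5103, 0.0585, 0.0383]
time: 11.35
tool_pos: [0.5103, 0.0585, 0.0383]
time: 11.85
tool_pos: [0.5103, 0.0585, 0.0383]
time: 12.35
tool_pos: [0.51, 0.0585, 0.2199]
[ 1.055e+01 -2.936e+01 -1.000e-02]
```

```bash
python3 -m crank '[{"x":1.3,"y":-3.7,"z":0,"turn":0},{"x":1.3,"y":-3.7,"z":0,"turn":0},{"x":1.3,"y":-3.7,"z":0,"turn":0},{"x":1.3,"y":-3.7,"z":0,"turn":0},{"x":1.3,"y":-3.7,"z":0,"turn":0}]'|head -2
python3 -m crank '[{"x":1.3,"y":-3.7,"z":0,"turn":0},{"x":1.3,"y":-3.7,"z":0,"turn":0},{"x":1.4,"y":-3.5,"z":0,"turn":0},{"x":0,"y":0,"z":0,"turn":0.14},{"x":0,"y":0,"z":0,"turn":0.14}]'|head -2
python3 -m crank '[{"x":0,"y":0,"z":1.5,"turn":0.14},{"x":0,"y":0,"z":2,"turn":0.14},{"x":0,"y":0,"z":2,"turn":0},{"x":0,"y":0,"z":0,"turn":0},{"x":0,"y":0,"z":0,"turn":0}]'|head -3
python3 - <<'E'
from h import *
from plant import manip
manip.grab_frame("top")
st=manip.state();m=manip.camera_model("wrist");p,d=manip.grab_frame("wrist")
cv2.imwrite("pics/w5.png",p[:,:,::-1])
K,T=m["mtx"],m["world_to_cam"];print(st["tool_pos"],np.linalg.inv(T)[:3,3])
for P in ([.540,.369,.019],):print(px(K,T,np.array(P)),delta(P,st))
E
```

```text
time: 12.85
tool_pos: [0.5277, 0.2554, 0.2183]
time: 13.35
tool_pos: [0.5393, 0.3706, 0.2177]
time: 13.85
tool_pos: [0.5395, 0.3692, 0.1631]
tool_rot: [0.0, 0.988, -0.155, -0.0]
[0.54008582 0.36948679 0.16426003] [0.6116145  0.34669312 0.30524619]
[283.78098599 195.71496008] [-0.    0.06 14.53]
```

View pics/w5.png

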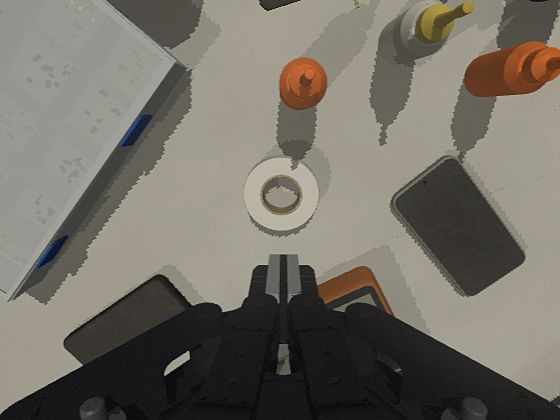

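The tape core is centred at (282,194), within 1 mm of the prediction. The orange bottle at (302,83) stands clear, straight ahead of the gripper. I'll lower to 3 cm above the roll.

```bash
python3 -m crank '[{"x":0,"y":-0.1,"z":2.5,"turn":0},{"x":0,"y":0,"z":3,"turn":0},{"x":0,"y":0,"z":3,"turn":0},{"x":0,"y":0,"z":2,"turn":0},{"x":0,"y":0,"z":1,"turn":0}]'|head -2
for i in 1 2 3 4 5; do python3 -m crank '[{"x":0,"y":0,"z":0,"turn":0},{"x":0,"y":0,"z":0,"turn":0},{"x":0,"y":0,"z":0,"turn":0},{"x":0,"y":0,"z":0,"turn":0},{"x":0,"y":0,"z":0,"turn":0}]' | head -4; done
python3 - <<'E'
from plant import manip
print(manip.job_done())
E
```

```text
time: 14.45
tool_pos: [0.5396, 0.37, 0.0472]
time: 14.95
tool_pos: [0.5406, 0.3706, 0.0494]
tool_rot: [-0.001, 0.988, -0.155, 0.001]
contact_force: [0.3, -0.6, -0.6]
time: 15.45
tool_pos: [0.54, 0.3702, 0.0482]
tool_rot: [0.0, 0.988, -0.155, -0.0]
contact_force: [0.0, -0.8, 0.5]
time: 15.95
tool_pos: [0.54, 0.3702, 0.0483]
tool_rot: [0.0, 0.988, -0.155, -0.0]
contact_force: [-0.9, 0.1, -0.7]
time: 16.45
tool_pos: [0.54, 0.3702, 0.0483]
tool_rot: [-0.0, 0.988, -0.155, 0.0]
contact_force: [-0.7, -0.8, -0.1]
time: 16.95
tool_pos: [0.54, 0.3702, 0.0483]
tool_rot: [-0.0, 0.988, -0.155, -0.0]
contact_force: [-0.7, 0.5, -0.1]
the job is handed in; nothing more can be done
None
```

I handed the job in at about 17 s: the arm pointed about 3 cm above the glue nozzle and then the green board, over 2 s each, and is still pointing at the tape roll; force readings gave no sign of contact.

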